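# Sort sample tins by the tip of a check balance

## Task

Check the two look-alike sample tins one at a time on the beam balance: push a tin from the front deck until it sits wholly on the pan, let go of it and see whether the pan sinks or stays up. If the pan sinks, push the tin off sideways onto the low shelf; if the pan stays up, push it onto the high shelf; then do the same with the other tin, keeping the tins flat and leaving the bottle, the beaker and the dish standing where they are.

Things in the scene. Friction and masses are not known exactly. Their poses are not given: they have to be found in the camera images.
- station: Fixed weigh station. Origin: on the bench under the pan's centre; x away from the robot, y left, z up. Front deck: flat grey board, top 30 mm above the bench, x -190 to -60, y -190 to 190 mm, no rims; the tins start on it, one each side of the middle. Beam runs along +x to pivot posts 65 mm high at x = 200 (pointer to 162 mm high) and a counterweight, to x = 325 mm.
- pan: Flat steel balance pan, 111 (x) by 130 mm (y), on the beam. Origin: centre of its top, 28.5 mm above the bench when up (empty or tin under 300 g), 17.5 when down (over 300 g), tipping 0.055 rad towards the robot; settles within 1 s once the tin is let go. Far edge has a 13 mm fence (inner face x = 52 mm). Sides open. A tin is wholly on it within 8 mm (x) and 15 mm (y) of the origin.
- high_shelf: Fixed grey shelf left (+y) of the pan, for tins that leave it up: top 27 mm above the bench, 1.5 mm under the raised pan. Origin and axes are the station's (not under the shelf); spans x -56 to 56, y 68 to 283 mm: two tins in a row. Rims 10 mm above its top along the far side, at the outer end, and on the near side beyond y = 200 mm.
- low_shelf: Fixed grey shelf right (-y) of the pan, for tins that make it sink: top 12.5 mm above the bench, just under the lowered pan. Origin and axes are the station's; spans x -56 to 56, y -68 to -283 mm: two tins in a row. Rims as on the high shelf, mirrored.
- tin_a: Closed flat round aluminium tin, 95 mm across, 40 mm high, smooth, too wide to grasp; 150 to 450 g, unknown: both tins may be heavy, both light, or one of each. Origin: centre of its underside, z up.
- tin_b: The other tin, the same to look at; its weight is independent of the first one's.
- bottle: Bystander: amber glass bottle, 64 mm across, 150 mm high, standing on the bench left of the station. Origin: centre of its underside.
- beaker: Bystander: glass beaker, 70 mm across, 90 mm high, standing on the bench right of the station. Origin: centre of its underside.
- dish: Bystander: white ceramic bowl, 90 mm across, 40 mm high, on the bench to the right of the front deck. Origin: centre of its underside.
There are look-alikes about, which are no part of the job. What is shaped like the tin_b but blue or red is not meant.

How it is judged:
By the outcome, as a careful person would: the job done as asked, in the order asked, and still so for the second after the job is handed in, with the robot touching nothing.
It also fails if it takes over 64 s, if anything falls off the work surface, if the arm or the gripper's body presses on something with over 40 N, if the wrist force passes 120 N, or if a joint passes its speed limit or range.

## Robot

A 6-joint arm with a two-finger parallel gripper is mounted at the origin on the work surface. World frame = base frame: x ahead of the robot, y to its left, z up, the work surface at z = 0. Lengths are in m, angles in rad, forces in N, time in s.
With the tool pointing down it reaches from about 0.3 to 0.875 m from the base axis. Payload 6.4 kg.
Tool frame: the origin (TCP) lies where the fingers leave the gripper's body, on its centre line; the fingertips stand 73 mm ahead of it and the grasp point (between the pads) lies 54 mm ahead of it; z points along the fingers, y is the line along which they close (so a half turn about z gives the same grasp; the last joint's range is limited). The gripper opens to 85 mm and grips with 20 to 120 N. Pads are 22 mm wide; open, the fingers measure 114 mm over their backs; the gripper's body (76 mm by 85 mm) begins 54 mm behind the grasp point. The pads swing forward as they close: fully open they stand 13 mm farther back than shut.
Start: joints at [-1.313, 0.181, 1.607, -0, 1.354, -0.206], TCP at [0.257, -0.514, 0.304] pointing down, gripper open.
Joint ranges: [-2.99, 2.99], [-0.89, 2.07], [0.3, 2.58], [-1.14, 4.28], [0, 2.63], [-3.12, 3.12]. Speed limits (rad/s): [2.57, 2.57, 3.01, 3.14, 3.14, 3.14].

## Interface

Orientations are given as a unit quaternion [w, x, y, z].
In Python, from bench import ctrl gives the robot as it stands.
- The arm moves only by the tool carry_out, never from a script. Its argument "steps" is one flat list of numbers, 7 for each row, row after row: the shift along the tool's x, y, z in m, then the turn, a rotation vector about the tool's x, y, z in rad, then the opening, from 0 (shut) to 1 (fully open). In form: [dx, dy, dz, wx, wy, wz, claw, dx, dy, dz, wx, wy, wz, claw, ...]. A call has 1 to 20 rows; each row is the pose to reach, as a shift and turn from the pose commanded when the call began, along the tool's axes at that moment; what a row does not reach only later rows make up. A row lasts 1/10 s, in which the tool goes at most 50 mm and 8.59 degrees, less where a joint would pass 70% of its speed; a pose out of reach is approached as far as the arm can. A call with a gripper value outside its range is refused whole. The fingers move at their own pace and stop on an object; the grip force is fixed at half the most. Time passes only in rows, so rows that repeat a pose let the fingers close. It gives the time, the measured TCP pose, the force, the opening and the grip force at its end, in the units of the state.
- ctrl.get_obs(): the state, without advancing time (a new reading comes with each control period).
- ctrl.camera(name): name is "scene" or "top"; returns the picture (400x640x3 uint8, red, green, blue); there is no depth.
- ctrl.camera_params(name): a dict with "vertical_fov" (degrees; the focal length in pixels is half the picture's height over the tangent of half this angle, whatever the lens; pixels are square), "cx", "cy" (the principal point, pixels), "k1" (the pictures are not rectified: a ray, as slopes to the right and down, at radius r is drawn at 1 + k1 r^2 times it, then the intrinsics apply), "cam_to_world" (4x4, takes a point from camera to world coordinates). Camera axes: x right, y down, z forward; pixel columns grow to the right and rows downward; lengths in m; the calibration is good to about 2 mm. A picture is of the moment at which its call begins. camera_params takes no time and is no camera call.
- ctrl.hand_in(): hands the job in; it is judged then, once.
The state is a dict: "time_s": time; "q": joint angles; "dq": joint speeds; "joint_efforts": joint torques, N m; "eef_pos": TCP position; "eef_rot": TCP orientation; "wrist_force": force on the tool from outside, world axes, zero at the start; "torque": the same for the moment, N m; "opening": opening from 0.0 (shut) to 1.0 (fully open); "grasp_force": force on a finger pad.
Only numpy, scipy, OpenCV 4.12 (cv2) and the standard library are available. Lean on these libraries where they do the work, as an engineer would, in place of code of your own. Each camera call takes 0.05 s, during which the arm holds its last target. There are 200 camera calls.

## Working session

There is one attempt and no reset: what is moved stays moved. The work goes in short steps, Python scripts to look and compute and a tool call to move; the robot and the scene stay as the last step left them, time stands still between calls to the robot, and variables do not carry over. Pictures are saved under pics/ and viewed, at most 10 in all, crops included, and the job is handed in when it is done.

Besides the shell and the picture viewer there is one more tool, called after "Call:" as name(argument=value, ...) on one line, values as JSON. carry_out: Moves the arm, as the interface text tells. Its arguments: {"type":"object","properties":{"steps":{"type":"array"}},"required":["steps"]}

```bash
mkdir -p pics; ls; cat > h.py <<'E'
import numpy as np, cv2
from bench import ctrl
def snap(name,fn=None):
    im=np.ascontiguousarray(ctrl.camera(name)[:,:,::-1])
    if fn: cv2.imwrite('pics/'+fn,im)
    return im
def K(name):
    p=ctrl.camera_params(name); f=200/np.tan(np.radians(p['vertical_fov'])/2)
    return p,f
def ray(name,u,v):
    p,f=K(name); d=np.array([(u-p['cx'])/f,(v-p['cy'])/f]); s=d.copy()
    for _ in range(20): s=d/(1+p['k1']*(s@s))
    T=np.array(p['cam_to_world']); return T[:3,3],T[:3,:3]@np.array([s[0],s[1],1])
def onz(name,u,v,z):
    o,d=ray(name,u,v); return o+d*(z-o[2])/d[2]
def proj(name,P):
    p,f=K(name); T=np.array(p['cam_to_world']); c=T[:3,:3].T@(np.array(P)-T[:3,3]); s=c[:2]/c[2]; s=s*(1+p['k1']*(s@s))
    return s*f+[p['cx'],p['cy']]
E
python3 - <<'E'
from h import *
snap('scene','s0.png');snap('top','t0.png')
for n in('scene','top'):
    p,f=K(n);print(n,f,p['k1'],np.round(p['cam_to_world'],3).tolist())
o=ctrl.get_obs();print(o['eef_pos'],o['eef_rot'],o['time_s'])
E
```

```text
pics
scene 388.64285922207057 -0.028024308863863784 [[-0.87, 0.244, -0.429, 1.012], [0.493, 0.45, -0.744, 0.981], [0.011, -0.859, -0.512, 0.729], [0.0, 0.0, 0.0, 1.0]]
top 493.6648521542424 -0.1576659588880794 [[-0.019, -0.993, 0.117, 0.295], [-1.0, 0.019, -0.004, -0.006], [0.002, -0.117, -0.993, 1.495], [0.0, 0.0, 0.0, 1.0]]
[ 0.2571125  -0.51387895  0.30306392] [-7.91878811e-04  9.73241512e-01  2.29783227e-01 -1.17461541e-05] 0.1
```

View pics/s0.png

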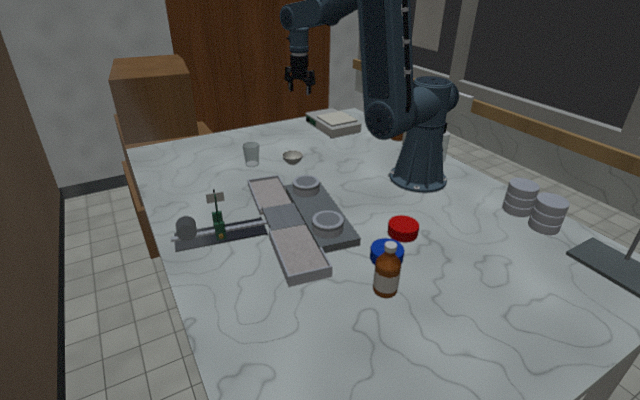

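View pics/t0.png

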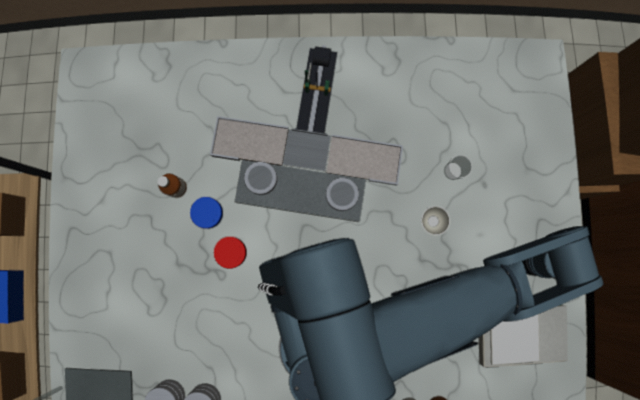

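The scene shows two grey tins on the front deck. In the top view they are at about (260,178) and (342,193). Things that could be taken for them: the blue tin (206,212), the red tin (230,252), stacked grey tins (165,392) and (205,392) off the deck, and the dish (435,220). I choose the two grey ones on the deck and check them in a close crop.

```bash
python3 - <<'E'
from h import *
im=snap('top'); c=im[100:235,200:410]; cv2.imwrite('pics/c1.png',cv2.resize(c,None,fx=3.8,fy=3.8,interpolation=cv2.INTER_CUBIC))
E
```

```text
(no output)
```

View pics/c1.png

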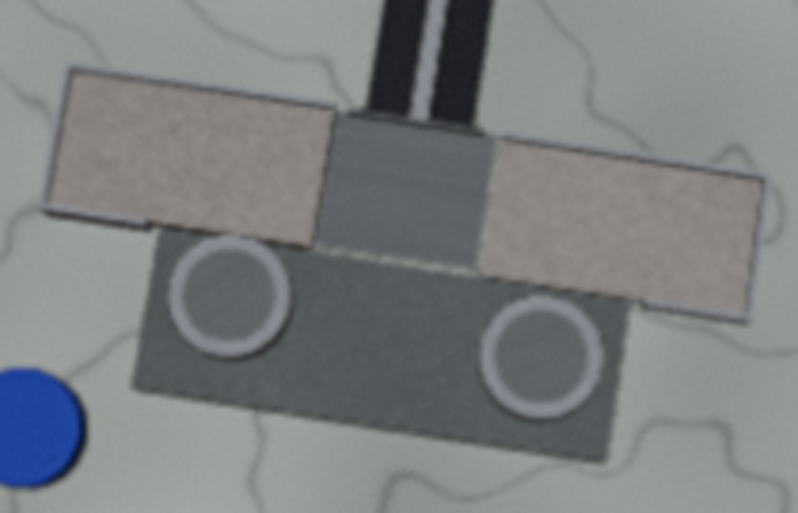

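The crop shows two grey tins with light rims on the deck at crop (230,296) and (542,356). The deck's near corners are at (134,388) and (606,462), and the shelf ends are clear. Next I work out the station and tin poses.

```bash
python3 - <<'E'
from h import *
from scipy.optimize import least_squares
pts=[((134,388),(-.19,.19,.03)),((606,462),(-.19,-.19,.03)),((70,67),(.06,.287,.037)),((45,212),(-.06,.287,.037)),((765,178),(.06,-.287,.0225)),((748,321),(-.06,-.287,.0225)),((160,227),(-.06,.19,.03)),((630,300),(-.06,-.19,.03))]
px=lambda q:(200+(q[0]+.5)/3.8-.5,100+(q[1]+.5)/3.8-.5)
W=[onz('top',*px(q),P[2]) for q,P in pts]
def f(s,):
    c,n=np.cos(s[2]),np.sin(s[2])
    return np.array([[s[0]+c*P[0]-n*P[1]-w[0],s[1]+n*P[0]+c*P[1]-w[1]] for (q,P),w in zip(pts,W)]).ravel()
r=least_squares(f,[.6,0,0],loss='soft_l1',f_scale=.003); s=r.x
print(s,np.round(f(s)*1000,1).reshape(-1,2).tolist())
c,n=np.cos(s[2]),np.sin(s[2])
for q in((230,296),(542,356)):
    w=onz('top',*px(q),.07); d=w[:2]-s[:2]; print(w,'station',c*d[0]+n*d[1],-n*d[0]+c*d[1])
for nm,u,z in(('blue',(206,212),.04),('bottle',(172,185),.1),('beaker',(457,168),.05),('dish',(435,221),.04)):
    d=onz('top',*u,z)[:2]-s[:2]; print(nm,c*d[0]+n*d[1],-n*d[0]+c*d[1])
E
```

```text
[ 0.59316663  0.02084924 -0.17329535] [[-1.2, 2.6], [-1.6, -1.8], [2.2, 3.1], [2.4, 5.1], [2.1, -4.9], [-0.4, -2.7], [-1.4, 0.8], [-1.2, -1.6]]
[0.50572882 0.15715746 0.07      ] station -0.10963168862981845 0.11918973788500763
[ 0.45478613 -0.08150908  0.07      ] station -0.11865824930438615 -0.12468604269312245
blue -0.23282580355023422 0.2664306854948214
bottle -0.17395309773271972 0.365133381957584
beaker 0.012578908173394313 -0.4557159729172106
dish -0.15458347948491702 -0.41142624199842875
```

```bash
cat >> h.py <<'E'
from scipy.spatial.transform import Rotation as Ro
S=np.array([.5935,.0208]); PSI=-.1733
def st2w(x,y): return S+np.array([np.cos(PSI)*x-np.sin(PSI)*y,np.sin(PSI)*x+np.cos(PSI)*y])
def w2st(w): d=np.array(w[:2])-S; return np.array([np.cos(PSI)*d[0]+np.sin(PSI)*d[1],-np.sin(PSI)*d[0]+np.cos(PSI)*d[1]])
def Rg(a): a=PSI+a; return np.array([[np.cos(a),np.sin(a),0],[np.sin(a),-np.cos(a),0],[0,0,-1]])
def plan(*wps):
    "waypoints (x,y,tip z in mm, station; a deg: 0 push along x, 90 push along y)"
    o=ctrl.get_obs(); q=o['eef_rot']; R=Ro.from_quat([q[1],q[2],q[3],q[0]]).as_matrix(); p=np.array(o['eef_pos'])
    print('t',round(o['time_s'],2),'st',np.round(w2st(p)*1000,1),'tip',round(p[2]*1000-73,1),'F',np.round(o['wrist_force'],1),'op',round(o['opening'],2))
    for x,y,z,a in wps:
        w=np.r_[st2w(x/1e3,y/1e3),(z+73)/1e3]
        print((x,y,z,a),np.round(R.T@(w-p),4).tolist(),np.round(Ro.from_matrix(R.T@Rg(np.radians(a))).as_rotvec(),3).tolist())
E
python3 -c "
from h import *
plan((-119,-200,120,90),(-119,-200,38,90))"
```

```text
t 0.15 st [-239.1 -584.7] tip 230.2 F [-0.7 -0.3 -0.2] op 1.0
(-119, -200, 120, 90) [0.3253, -0.2376, 0.1106] [-0.001, -0.001, -0.934]
(-119, -200, 38, 90) [0.3253, -0.2375, 0.1926] [-0.001, -0.001, -0.934]
```

Call:
carry_out(steps=[0.325, -0.238, 0.11, 0, 0, -0.934, 0.6, 0.325, -0.238, 0.11, 0, 0, -0.934, 0.6, 0.325, -0.238, 0.11, 0, 0, -0.934, 0.6, 0.325, -0.238, 0.11, 0, 0, -0.934, 0.6, 0.325, -0.238, 0.11, 0, 0, -0.934, 0.6, 0.325, -0.238, 0.11, 0, 0, -0.934, 0.6, 0.325, -0.238, 0.11, 0, 0, -0.934, 0.6, 0.325, -0.238, 0.11, 0, 0, -0.934, 0.6, 0.325, -0.238, 0.11, 0, 0, -0.934, 0.6, 0.325, -0.238, 0.11, 0, 0, -0.934, 0.6, 0.325, -0.238, 0.11, 0, 0, -0.934, 0.6, 0.325, -0.238, 0.15, 0, 0, -0.934, 0.6, 0.325, -0.238, 0.15, 0, 0, -0.934, 0.6])

```text
time_s: 1.45
eef_pos: [0.4389, -0.1559, 0.1508]
eef_rot: [-0.003, 0.766, 0.643, -0.001]
wrist_force: [-0.7, 0.7, -0.1]
opening: 0.599
grasp_force: 0.0
```

```bash
python3 -c "
from h import *
plan((-119,-200,38,90),(-119,-48,38,90))
snap('scene','s1.png')
im=snap('top');c=im[100:250,200:440];cv2.imwrite('pics/c2.png',cv2.resize(c,None,fx=3.3,fy=3.3,interpolation=cv2.INTER_CUBIC))"
```

```text
t 1.45 st [-121.9 -200.7] tip 77.8 F [-0.7  0.7 -0.1] op 0.6
(-119, -200, 38, 90) [0.0006, 0.0031, 0.0397] [-0.006, -0.003, -0.002]
(-119, -48, 38, 90) [0.1526, 0.0029, 0.0401] [-0.006, -0.003, -0.002]
```

View pics/c2.png

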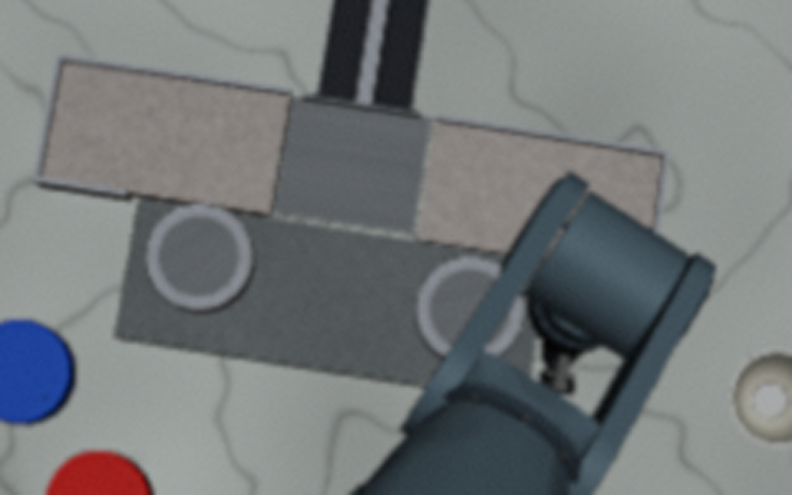

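The tin is still in place at crop (470,308), with the gripper to its right. Now I lower the tool and push the tin to the middle.

Call:
carry_out(steps=[0, 0.003, 0.04, 0, 0, 0, 0.6, 0, 0.003, 0.04, 0, 0, 0, 0.6, 0.012, 0.003, 0.04, 0, 0, 0, 0.6, 0.024, 0.003, 0.04, 0, 0, 0, 0.6, 0.036, 0.003, 0.04, 0, 0, 0, 0.6, 0.048, 0.003, 0.04, 0, 0, 0, 0.6, 0.06, 0.003, 0.04, 0, 0, 0, 0.6, 0.072, 0.003, 0.04, 0, 0, 0, 0.6, 0.084, 0.003, 0.04, 0, 0, 0, 0.6, 0.096, 0.003, 0.04, 0, 0, 0, 0.6, 0.108, 0.003, 0.04, 0, 0, 0, 0.6, 0.12, 0.003, 0.04, 0, 0, 0, 0.6, 0.13, 0.003, 0.04, 0, 0, 0, 0.6, 0.138, 0.003, 0.04, 0, 0, 0, 0.6, 0.144, 0.003, 0.04, 0, 0, 0, 0.6, 0.148, 0.003, 0.04, 0, 0, 0, 0.6, 0.15, 0.003, 0.04, 0, 0, 0, 0.6, 0.15, 0.003, 0.04, 0, 0, 0, 0.6])

```text
time_s: 3.35
eef_pos: [0.4701, -0.0085, 0.1137]
eef_rot: [-0.0, 0.766, 0.643, 0.0]
wrist_force: [-0.1, -0.1, -0.8]
opening: 0.601
grasp_force: 0.0
```

```bash
python3 -c "
from h import *
plan((-119,-70,38,90),(-119,-70,95,90),(-188,0,95,0))
im=snap('scene');c=im[150:290,170:370];cv2.imwrite('pics/c3.png',cv2.resize(c,None,fx=4,fy=4,interpolation=cv2.INTER_CUBIC))"
```

```text
t 3.35 st [-116.5  -50.1] tip 40.7 F [-0.1 -0.1 -0.8] op 0.6
(-119, -70, 38, 90) [-0.0199, -0.0025, 0.0027] [-0.0, -0.0, 0.0]
(-119, -70, 95, 90) [-0.0199, -0.0025, -0.0543] [-0.0, -0.0, 0.0]
(-188, 0, 95, 0) [0.0502, -0.0715, -0.0542] [-0.001, -0.0, 1.571]
```

View pics/c3.png

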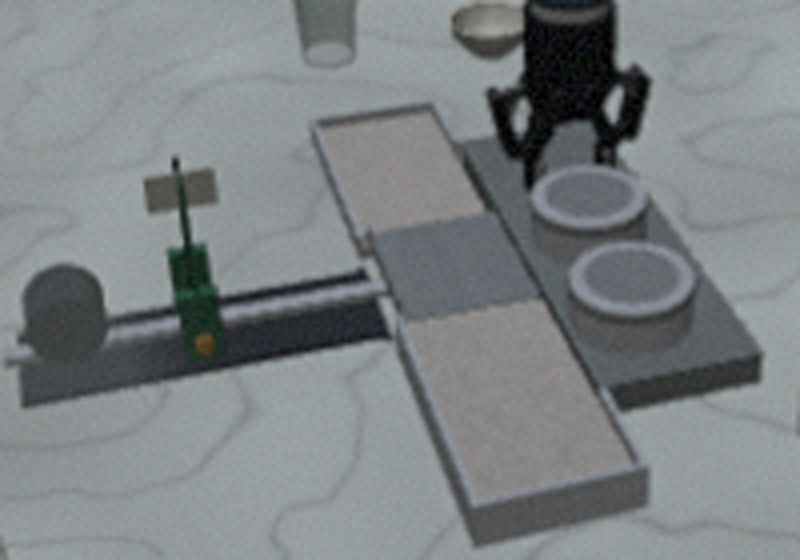

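The tin now sits near the middle at crop (590,198), with the fingers just behind it. Next I go round behind it.

Call:
carry_out(steps=[-0.02, -0.0025, 0, 0, 0, 0, 0.6, -0.02, -0.0025, -0.055, 0, 0, 0, 0.6, -0.02, -0.0025, -0.055, 0, 0, 0, 0.6, 0.05, -0.0715, -0.055, 0, 0, 1.571, 0.6, 0.05, -0.0715, -0.055, 0, 0, 1.571, 0.6, 0.05, -0.0715, -0.055, 0, 0, 1.571, 0.6, 0.05, -0.0715, -0.055, 0, 0, 1.571, 0.6, 0.05, -0.0715, -0.055, 0, 0, 1.571, 0.6, 0.05, -0.0715, -0.055, 0, 0, 1.571, 0.6, 0.05, -0.0715, -0.055, 0, 0, 1.571, 0.6, 0.05, -0.0715, -0.055, 0, 0, 1.571, 0.6, 0.05, -0.0715, -0.055, 0, 0, 1.571, 0.6, 0.05, -0.0715, -0.055, 0, 0, 1.571, 0.6, 0.05, -0.0715, -0.055, 0, 0, 1.571, 0.6, 0.05, -0.0715, -0.055, 0, 0, 1.571, 0.6, 0.05, -0.0715, 0.003, 0, 0, 1.571, 0.6, 0.05, -0.0715, 0.003, 0, 0, 1.571, 0.6, 0.05, -0.0715, 0.003, 0, 0, 1.571, 0.6])

```text
time_s: 5.2
eef_pos: [0.4067, 0.053, 0.1095]
eef_rot: [-0.0, 0.996, -0.086, -0.003]
wrist_force: [-0.0, 0.2, 0.5]
opening: 0.601
grasp_force: 0.0
```

```bash
cat >> h.py <<'E'
def ring(im,name,x,y,z):
    "centre of the light tin rim: ellipse fitted to the bright mask near expected station mm (x,y), rim at z mm"
    u,v=proj(name,np.r_[st2w(x/1e3,y/1e3),z/1e3]); g=cv2.cvtColor(im,cv2.COLOR_BGR2GRAY).astype(float)
    x0,y0=int(u)-24,int(v)-24; c=g[y0:y0+48,x0:x0+48].astype(np.uint8); c=cv2.resize(c,None,fx=4,fy=4,interpolation=cv2.INTER_CUBIC)
    t,m=cv2.threshold(c,0,255,cv2.THRESH_OTSU)
    best=None
    for k in cv2.findContours(m,cv2.RETR_LIST,cv2.CHAIN_APPROX_NONE)[0]:
        if len(k)<60: continue
        e=cv2.fitEllipse(k); r=(e[1][0]*e[1][1])**.5/8; d=np.hypot(e[0][0]-96,e[0][1]-96)/4
        if d<14 and (best is None or abs(r-14)<abs(best[2]-14)): best=((e[0][0]+.5)/4-.5+x0,(e[0][1]+.5)/4-.5+y0,r,e[1][0]/4,e[1][1]/4)
    if best is None: return None
    return np.round(best,1),np.round(w2st(onz(name,best[0],best[1],z/1e3))*1000,1)
E
python3 -c "
from h import *
plan((-188,0,38,0),(-48,0,38,0))
im=snap('scene','s2.png');print(ring(im,'scene',-116,0,70),ring(im,'scene',-110,119,70)); print(ring(snap('top'),'top',-110,119,70),ring(cv2.imread('pics/t0.png'),'top',-118,-125,70),ring(cv2.imread('pics/s0.png'),'scene',-110,119,70),ring(cv2.imread('pics/s0.png'),'scene',-119,-125,70))"
```

```text
t 5.2 st [-189.6   -0.5] tip 36.5 F [-0.   0.2  0.5] op 0.6
(-188, 0, 38, 0) [0.0016, -0.0005, -0.0015] [-0.0, 0.005, 0.001]
(-48, 0, 38, 0) [0.1416, -0.0003, -0.0023] [-0.0, 0.005, 0.001]
(array([317.1, 203.6,   8.9,  11. ,  28.9]), array([-105.1,   33.7])) (array([327.5, 218.9,  11.9,  18. ,  31.3]), array([-106.2,  124.6]))
(array([259.2, 168.4,  21.4,  42.4,  43.2]), array([-83.8, 126.5])) (array([342. , 193.3,  15.8,  31.3,  31.7]), array([-118.9, -124. ])) (array([327.4, 218.9,  11.7,  17.8,  30.9]), array([-106. ,  124.4])) (array([305.6, 180.6,   7.1,   9.9,  20.3]), array([-117. , -121.8]))
```

Call:
carry_out(steps=[0.01, 0, -0.002, 0, 0, 0, 0.6, 0.02, 0, -0.002, 0, 0, 0, 0.6, 0.03, 0, -0.002, 0, 0, 0, 0.6, 0.04, 0, -0.002, 0, 0, 0, 0.6, 0.05, 0, -0.002, 0, 0, 0, 0.6, 0.06, 0, -0.002, 0, 0, 0, 0.6, 0.07, 0, -0.002, 0, 0, 0, 0.6, 0.08, 0, -0.002, 0, 0, 0, 0.6, 0.09, 0, -0.002, 0, 0, 0, 0.6, 0.1, 0, -0.002, 0, 0, 0, 0.6, 0.108, 0, -0.002, 0, 0, 0, 0.6, 0.116, 0, -0.002, 0, 0, 0, 0.6, 0.122, 0, -0.002, 0, 0, 0, 0.6, 0.128, 0, -0.002, 0, 0, 0, 0.6, 0.132, 0, -0.002, 0, 0, 0, 0.6, 0.135, 0, -0.002, 0, 0, 0, 0.6, 0.137, 0, -0.002, 0, 0, 0, 0.6, 0.137, 0, -0.002, 0, 0, 0, 0.6])

```text
time_s: 7.1
eef_pos: [0.5436, 0.0291, 0.113]
eef_rot: [0.0, 0.996, -0.086, 0.0]
wrist_force: [-0.8, 0.0, -0.2]
opening: 0.599
grasp_force: 0.0
```

```bash
python3 -c "
from h import *
plan((-75,0,38,0))
im=snap('scene');c=im[150:290,170:370];cv2.imwrite('pics/c4.png',cv2.resize(c,None,fx=4,fy=4,interpolation=cv2.INTER_CUBIC))
print(w2st(onz('scene',317.5,199.5,.07)))"
```

```text
t 7.1 st [-50.6  -0.4] tip 40.0 F [-0.8  0.  -0.2] op 0.6
(-75, 0, 38, 0) [-0.0244, -0.0004, 0.002] [-0.0, -0.0, 0.0]
[-0.1147096   0.01058896]
```

View pics/c4.png

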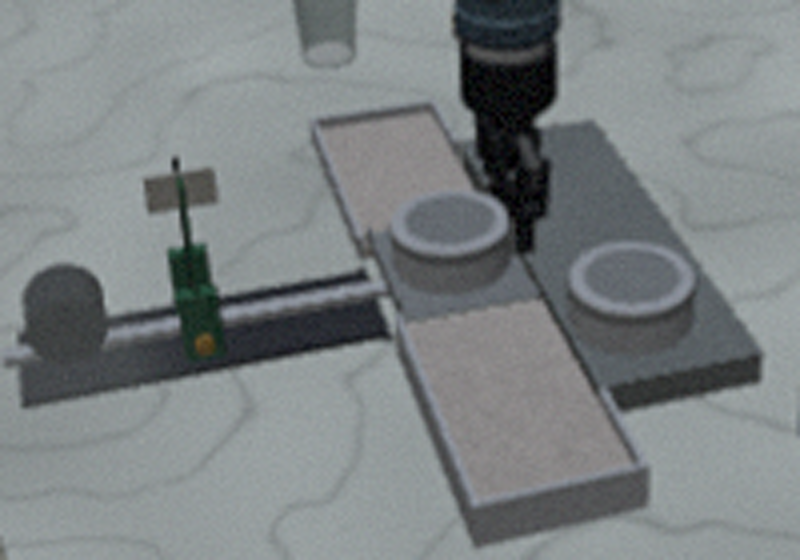

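The tin is on the pan at crop (450,223). The pan has not moved so far. I let go, move clear to the right side at height, and then compare.

```bash
python3 -c "
from h import *
print(w2st(onz('scene',282.5,205.75,.0685)))
plan((-75,0,38,0),(-75,0,95,0),(1,-85,95,90))"
```

```text
[0.00151517 0.00857605]
t 7.15 st [-50.7  -0.4] tip 40.0 F [ 0.9 -0.6  0.1] op 0.6
(-75, 0, 38, 0) [-0.0243, -0.0004, 0.002] [-0.0, -0.001, 0.0]
(-75, 0, 95, 0) [-0.0243, -0.0004, -0.055] [-0.0, -0.001, 0.0]
(1, -85, 95, 90) [0.0517, 0.0846, -0.055] [0.0, -0.0, -1.571]
```

Call:
carry_out(steps=[-0.025, 0, 0, 0, 0, 0, 0.6, -0.025, 0, -0.055, 0, 0, 0, 0.6, -0.025, 0, -0.055, 0, 0, 0, 0.6, 0.052, 0.085, -0.055, 0, 0, -1.571, 0.6, 0.052, 0.085, -0.055, 0, 0, -1.571, 0.6, 0.052, 0.085, -0.055, 0, 0, -1.571, 0.6, 0.052, 0.085, -0.055, 0, 0, -1.571, 0.6, 0.052, 0.085, -0.055, 0, 0, -1.571, 0.6, 0.052, 0.085, -0.055, 0, 0, -1.571, 0.6, 0.052, 0.085, -0.055, 0, 0, -1.571, 0.6, 0.052, 0.085, -0.055, 0, 0, -1.571, 0.6, 0.052, 0.085, -0.055, 0, 0, -1.571, 0.6, 0.052, 0.085, -0.055, 0, 0, -1.571, 0.6, 0.052, 0.085, -0.055, 0, 0, -1.571, 0.6, 0.052, 0.085, -0.055, 0, 0, -1.571, 0.6])

```text
time_s: 8.65
eef_pos: [0.58, -0.0635, 0.168]
eef_rot: [0.0, 0.765, 0.644, 0.0]
wrist_force: [0.1, -0.1, -0.0]
opening: 0.597
grasp_force: 0.0
```

```bash
python3 -c "
from h import *
plan((1,-85,42,90),(1,178,42,90))
im=snap('scene');t=snap('top')
a=cv2.resize(im[150:290,170:370],None,fx=4,fy=4,interpolation=cv2.INTER_CUBIC)[:300]
b=cv2.resize(t[100:175,200:400],None,fx=4,fy=4,interpolation=cv2.INTER_CUBIC)
cv2.imwrite('pics/c5.png',np.vstack([a,b]))
s0=cv2.imread('pics/s0.png').astype(int)
d=np.abs(im.astype(int)-s0).sum(2)[150:250,170:258]; print('beam/cw diff px>60:',(d>60).sum(), 'bg', d.mean())"
```

```text
t 8.65 st [  1.3 -85.4] tip 95.0 F [ 0.1 -0.1 -0. ] op 0.6
(1, -85, 42, 90) [0.0004, -0.0003, 0.053] [0.001, 0.0, 0.001]
(1, 178, 42, 90) [0.2634, -0.0001, 0.053] [0.001, 0.0, 0.001]
beam/cw diff px>60: 66 bg 13.230454545454545
```

View pics/c5.png

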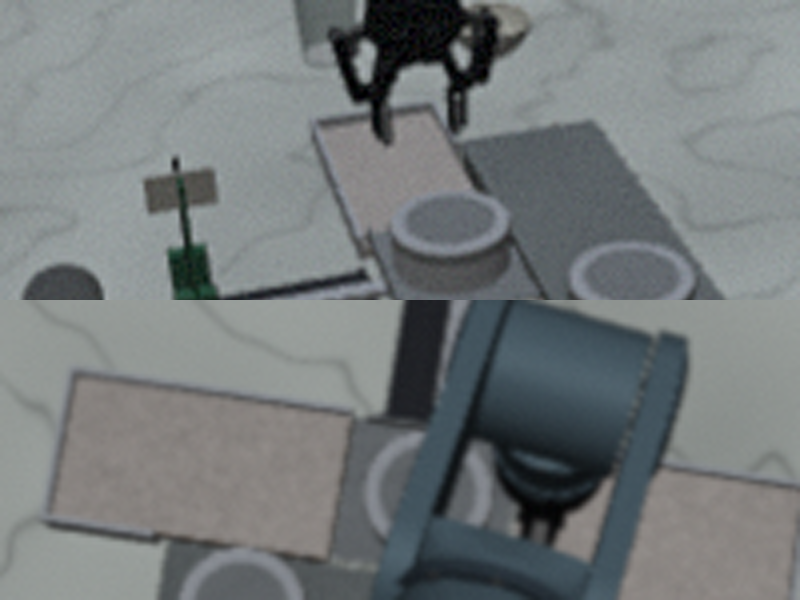

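The pan stays up: the pointer is at crop (175,165), as before, and the tin's rim at (450,223) has not dropped. The tin is light, so I push it left onto the high shelf.

Call:
carry_out(steps=[0, 0, 0.053, 0, 0, 0, 0.6, 0, 0, 0.053, 0, 0, 0, 0.6, 0, 0, 0.053, 0, 0, 0, 0.6, 0.013, 0, 0.053, 0, 0, 0, 0.6, 0.025, 0, 0.053, 0, 0, 0, 0.6, 0.037, 0, 0.053, 0, 0, 0, 0.6, 0.049, 0, 0.053, 0, 0, 0, 0.6, 0.061, 0, 0.053, 0, 0, 0, 0.6, 0.073, 0, 0.053, 0, 0, 0, 0.6, 0.085, 0, 0.053, 0, 0, 0, 0.6, 0.097, 0, 0.053, 0, 0, 0, 0.6, 0.109, 0, 0.053, 0, 0, 0, 0.6, 0.121, 0, 0.053, 0, 0, 0, 0.6, 0.133, 0, 0.053, 0, 0, 0, 0.6, 0.145, 0, 0.053, 0, 0, 0, 0.6, 0.157, 0, 0.053, 0, 0, 0, 0.6, 0.169, 0, 0.053, 0, 0, 0, 0.6, 0.181, 0, 0.053, 0, 0, 0, 0.6, 0.193, 0, 0.053, 0, 0, 0, 0.6, 0.203, 0, 0.053, 0, 0, 0, 0.6])

```text
time_s: 10.75
eef_pos: [0.6149, 0.1376, 0.1148]
eef_rot: [-0.0, 0.765, 0.643, -0.0]
wrist_force: [0.2, -1.2, -0.2]
opening: 0.606
grasp_force: 0.5
```

```bash
python3 -c "
from h import *
plan((1,174,42,90))
im=snap('scene');c=im[150:290,170:370];cv2.imwrite('pics/c6.png',cv2.resize(c,None,fx=4,fy=4,interpolation=cv2.INTER_CUBIC))"
```

```text
t 10.75 st [  1.  118.8] tip 41.8 F [ 0.2 -1.2 -0.2] op 0.61
(1, 174, 42, 90) [0.0552, 0.0001, -0.0002] [-0.0, -0.0, 0.001]
```

View pics/c6.png

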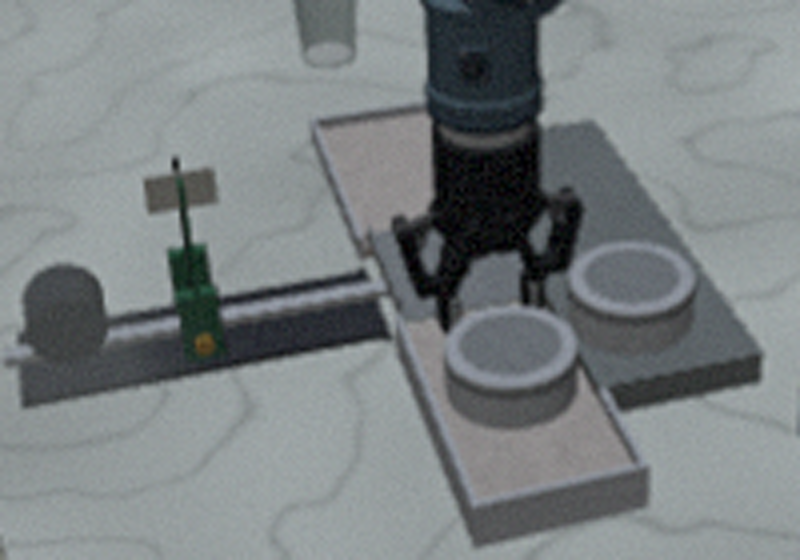

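The tin is flat on the high shelf at crop (512,349). I finish the push and then go round to the left of the second tin.

Call:
carry_out(steps=[0.011, 0, 0, 0, 0, 0, 0.6, 0.022, 0, 0, 0, 0, 0, 0.6, 0.033, 0, 0, 0, 0, 0, 0.6, 0.042, 0, 0, 0, 0, 0, 0.6, 0.049, 0, 0, 0, 0, 0, 0.6, 0.053, 0, 0, 0, 0, 0, 0.6, 0.055, 0, 0, 0, 0, 0, 0.6, 0.055, 0, 0, 0, 0, 0, 0.6, 0.03, 0, 0, 0, 0, 0, 0.6, 0.03, 0, -0.053, 0, 0, 0, 0.6, 0.03, 0, -0.053, 0, 0, 0, 0.6, 0.03, -0.11, -0.053, 0, 0, 0, 0.6, 0.03, -0.11, -0.053, 0, 0, 0, 0.6, 0.03, -0.11, -0.053, 0, 0, 0, 0.6, 0.076, -0.11, -0.053, 0, 0, 0, 0.6, 0.076, -0.11, -0.053, 0, 0, 0, 0.6, 0.076, -0.11, 0.004, 0, 0, 0, 0.6, 0.076, -0.11, 0.004, 0, 0, 0, 0.6, 0.076, -0.11, 0.004, 0, 0, 0, 0.6])

```text
time_s: 12.7
eef_pos: [0.5184, 0.2296, 0.1093]
eef_rot: [-0.001, 0.766, 0.643, -0.002]
wrist_force: [-0.2, 0.6, 0.3]
opening: 0.599
grasp_force: 0.0
```

```bash
python3 -c "
from h import *
plan((-109,50,38,90))
im=snap('scene');c=im[150:290,170:370];cv2.imwrite('pics/c7.png',cv2.resize(c,None,fx=4,fy=4,interpolation=cv2.INTER_CUBIC))
print(ring(im,'scene',1,225,67),ring(im,'scene',-109,120,70))"
```

```text
t 12.7 st [-109.9  192.7] tip 36.3 F [-0.2  0.6  0.3] op 0.6
(-109, 50, 38, 90) [-0.1427, 0.0009, -0.0015] [-0.004, 0.002, -0.0]
(array([298.4, 245.8,  23.9,  42. ,  54.7]), array([ 12.5, 215.6])) (array([312.9, 215.5,  18.9,  24.1,  59.3]), array([-70.7,  93.2]))
```

View pics/c7.png

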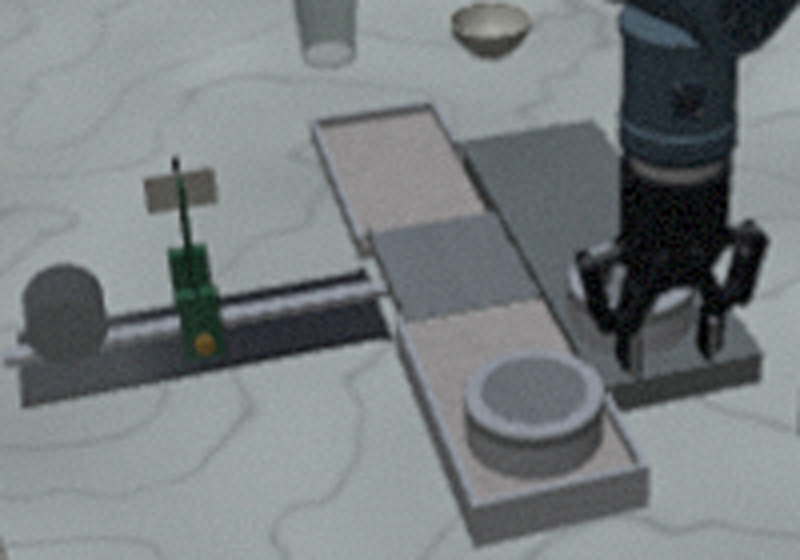

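Tin 1 is flat on the high shelf near its outer end at crop (534,393). The fingers are to the left of tin 2. Now I push tin 2 to the middle.

Call:
carry_out(steps=[-0.012, 0.001, -0.001, 0, 0, 0, 0.6, -0.024, 0.001, -0.001, 0, 0, 0, 0.6, -0.036, 0.001, -0.001, 0, 0, 0, 0.6, -0.048, 0.001, -0.001, 0, 0, 0, 0.6, -0.06, 0.001, -0.001, 0, 0, 0, 0.6, -0.072, 0.001, -0.001, 0, 0, 0, 0.6, -0.084, 0.001, -0.001, 0, 0, 0, 0.6, -0.096, 0.001, -0.001, 0, 0, 0, 0.6, -0.108, 0.001, -0.001, 0, 0, 0, 0.6, -0.12, 0.001, -0.001, 0, 0, 0, 0.6, -0.129, 0.001, -0.001, 0, 0, 0, 0.6, -0.136, 0.001, -0.001, 0, 0, 0, 0.6, -0.141, 0.001, -0.001, 0, 0, 0, 0.6, -0.143, 0.001, -0.001, 0, 0, 0, 0.6, -0.143, 0.001, -0.001, 0, 0, 0, 0.6])

```text
time_s: 14.25
eef_pos: [0.4956, 0.0888, 0.1116]
eef_rot: [-0.0, 0.766, 0.643, -0.001]
wrist_force: [-0.1, 0.6, 0.2]
opening: 0.602
grasp_force: 0.2
```

```bash
python3 -c "
from h import *
plan((-109,70,38,90),(-109,70,95,90),(-182,0,95,0),(-182,0,38,0))"
```

```text
t 14.25 st [-108.1   50.1] tip 38.6 F [-0.1  0.6  0.2] op 0.6
(-109, 70, 38, 90) [0.0199, -0.0009, 0.0006] [-0.001, 0.001, 0.0]
(-109, 70, 95, 90) [0.0199, -0.0009, -0.0564] [-0.001, 0.001, 0.0]
(-182, 0, 95, 0) [-0.0501, -0.0739, -0.0563] [0.0, 0.001, 1.571]
(-182, 0, 38, 0) [-0.0501, -0.0739, 0.0007] [0.0, 0.001, 1.571]
```

Call:
carry_out(steps=[0.02, 0, 0, 0, 0, 0, 0.6, 0.02, 0, -0.056, 0, 0, 0, 0.6, 0.02, 0, -0.056, 0, 0, 0, 0.6, -0.05, -0.074, -0.056, 0, 0, 1.571, 0.6, -0.05, -0.074, -0.056, 0, 0, 1.571, 0.6, -0.05, -0.074, -0.056, 0, 0, 1.571, 0.6, -0.05, -0.074, -0.056, 0, 0, 1.571, 0.6, -0.05, -0.074, -0.056, 0, 0, 1.571, 0.6, -0.05, -0.074, -0.056, 0, 0, 1.571, 0.6, -0.05, -0.074, -0.056, 0, 0, 1.571, 0.6, -0.05, -0.074, -0.056, 0, 0, 1.571, 0.6, -0.05, -0.074, -0.056, 0, 0, 1.571, 0.6, -0.05, -0.074, -0.056, 0, 0, 1.571, 0.6, -0.05, -0.074, -0.056, 0, 0, 1.571, 0.6, -0.05, -0.074, -0.056, 0, 0, 1.571, 0.6, -0.05, -0.074, 0, 0, 0, 1.571, 0.6, -0.05, -0.074, 0, 0, 0, 1.571, 0.6, -0.05, -0.074, 0, 0, 0, 1.571, 0.6])

```text
time_s: 16.05
eef_pos: [0.4128, 0.0529, 0.1106]
eef_rot: [-0.0, 0.996, -0.086, -0.003]
wrist_force: [-0.2, -0.1, -0.1]
opening: 0.6
grasp_force: 0.0
```

```bash
python3 -c "
from h import *
plan((-182,0,38,0),(-51,0,38,0))"
```

```text
t 16.05 st [-183.5    0.5] tip 37.6 F [-0.2 -0.1 -0.1] op 0.6
(-182, 0, 38, 0) [0.0015, 0.0005, -0.0004] [0.0, 0.005, 0.002]
(-51, 0, 38, 0) [0.1325, 0.0007, -0.0011] [0.0, 0.005, 0.002]
```

Call:
carry_out(steps=[0.01, 0.001, -0.001, 0, 0, 0, 0.6, 0.02, 0.001, -0.001, 0, 0, 0, 0.6, 0.03, 0.001, -0.001, 0, 0, 0, 0.6, 0.04, 0.001, -0.001, 0, 0, 0, 0.6, 0.05, 0.001, -0.001, 0, 0, 0, 0.6, 0.06, 0.001, -0.001, 0, 0, 0, 0.6, 0.07, 0.001, -0.001, 0, 0, 0, 0.6, 0.08, 0.001, -0.001, 0, 0, 0, 0.6, 0.09, 0.001, -0.001, 0, 0, 0, 0.6, 0.098, 0.001, -0.001, 0, 0, 0, 0.6, 0.106, 0.001, -0.001, 0, 0, 0, 0.6, 0.113, 0.001, -0.001, 0, 0, 0, 0.6, 0.119, 0.001, -0.001, 0, 0, 0, 0.6, 0.124, 0.001, -0.001, 0, 0, 0, 0.6, 0.128, 0.001, -0.001, 0, 0, 0, 0.6, 0.13, 0.001, -0.001, 0, 0, 0, 0.6, 0.132, 0.001, -0.001, 0, 0, 0, 0.6, 0.132, 0.001, -0.001, 0, 0, 0, 0.6])

```text
time_s: 17.85
eef_pos: [0.5445, 0.0289, 0.113]
eef_rot: [0.0, 0.996, -0.086, 0.0]
wrist_force: [-0.5, 0.4, -0.3]
opening: 0.601
grasp_force: 0.5
```

```bash
python3 -c "
from h import *
plan((-75,0,38,0),(-75,0,95,0),(-140,0,110,45))"
```

```text
t 17.85 st [-49.6  -0.4] tip 40.0 F [-0.5  0.4 -0.3] op 0.6
(-75, 0, 38, 0) [-0.0254, -0.0004, 0.002] [0.0, -0.0, 0.0]
(-75, 0, 95, 0) [-0.0253, -0.0004, -0.055] [0.0, -0.0, 0.0]
(-140, 0, 110, 45) [-0.0903, -0.0004, -0.0701] [0.0, -0.0, -0.785]
```

Call:
carry_out(steps=[-0.025, 0, 0, 0, 0, 0, 0.6, -0.025, 0, -0.055, 0, 0, 0, 0.6, -0.025, 0, -0.055, 0, 0, 0, 0.6, -0.09, 0, -0.06, 0, 0, -1.571, 0.6, -0.09, 0, -0.06, 0, 0, -1.571, 0.6, -0.09, 0, -0.06, 0, 0, -1.571, 0.6, -0.09, 0, -0.06, 0, 0, -1.571, 0.6, -0.09, 0, -0.06, 0, 0, -1.571, 0.6, -0.09, 0, -0.06, 0, 0, -1.571, 0.6, -0.09, 0, -0.06, 0, 0, -1.571, 0.6, -0.09, 0, -0.06, 0, 0, -1.571, 0.6, -0.09, 0, -0.06, 0, 0, -1.571, 0.6, -0.09, 0, -0.06, 0, 0, -1.571, 0.6, -0.09, 0, -0.06, 0, 0, -1.571, 0.6])

```text
time_s: 19.25
eef_pos: [0.4563, 0.0444, 0.1734]
eef_rot: [0.001, 0.764, 0.645, 0.001]
wrist_force: [0.4, 0.3, -0.1]
opening: 0.598
grasp_force: 0.0
```

```bash
python3 -c "
from h import *
im=snap('scene','s5.png'); g=lambda a:cv2.cvtColor(a,cv2.COLOR_BGR2GRAY)
s0=cv2.imread('pics/s0.png'); s2=cv2.imread('pics/s2.png')
for nm,(x0,y0,x1,y1) in dict(cw=(174,212,198,243),pointer=(205,188,226,206),fixed=(240,140,262,168)).items():
    for r,a in(('s2 ref',s2),('now',im)):
        m=cv2.matchTemplate(g(cv2.resize(a[y0-8:y1+8,x0-8:x1+8],None,fx=4,fy=4,interpolation=cv2.INTER_CUBIC)),g(cv2.resize(s0[y0:y1,x0:x1],None,fx=4,fy=4,interpolation=cv2.INTER_CUBIC)),cv2.TM_CCOEFF_NORMED)
        _,v,_,l=cv2.minMaxLoc(m); print(nm,r,'shift px',l[0]/4-8,l[1]/4-8,round(v,3))
c4=cv2.imread('pics/c4.png'); T=c4[185:300,385:515]; A=cv2.resize(im[150:290,170:370],None,fx=4,fy=4,interpolation=cv2.INTER_CUBIC)
_,v,_,l=cv2.minMaxLoc(cv2.matchTemplate(A,T,cv2.TM_CCOEFF_NORMED)); print('tin vs tin1 on pan (px)',(l[0]-385)/4,(l[1]-185)/4,v)
plan()"
```

```text
cw s2 ref shift px 0.0 0.0 0.997
cw now shift px 0.25 -1.5 0.985
pointer s2 ref shift px 0.0 0.0 0.997
pointer now shift px 0.5 0.0 0.826
fixed s2 ref shift px 0.0 0.0 0.993
fixed now shift px 0.0 0.0 0.993
tin vs tin1 on pan (px) 0.75 2.75 0.8248378038406372
t 19.3 st [-139.3   -0.5] tip 100.4 F [-0.4 -0.2  0.1] op 0.6
```

The beam has moved: the counterweight is 1.5 px higher and the tin is 2.75 px lower than tin 1 was. Both match a full 11 mm sink, while the fixed reference shows no shift. Tin 2 is heavy, so it goes right, onto the low shelf.

```bash
python3 -c "
from h import *
plan((1,92,100,90),(1,92,34,90))"
```

```text
t 19.3 st [-139.3   -0.5] tip 100.4 F [-0.4 -0.2  0.1] op 0.6
(1, 92, 100, 90) [0.0915, 0.1409, 0.0006] [0.002, 0.0, 0.007]
(1, 92, 34, 90) [0.0915, 0.1408, 0.0666] [0.002, 0.0, 0.007]
```

Call:
carry_out(steps=[0.0915, 0.141, 0, 0, 0, 0.007, 0.6, 0.0915, 0.141, 0, 0, 0, 0.007, 0.6, 0.0915, 0.141, 0, 0, 0, 0.007, 0.6, 0.0915, 0.141, 0, 0, 0, 0.007, 0.6, 0.0915, 0.141, 0, 0, 0, 0.007, 0.6, 0.0915, 0.141, 0.045, 0, 0, 0.007, 0.6, 0.0915, 0.141, 0.06, 0, 0, 0.007, 0.6, 0.0915, 0.141, 0.066, 0, 0, 0.007, 0.6, 0.0915, 0.141, 0.066, 0, 0, 0.007, 0.6])

```text
time_s: 20.2
eef_pos: [0.6094, 0.11, 0.1064]
eef_rot: [-0.001, 0.768, 0.64, -0.001]
wrist_force: [-0.6, -0.0, 0.2]
opening: 0.599
grasp_force: 0.0
```

```bash
python3 -c "
from h import *
plan((1,-130,34,90))"
```

```text
t 20.2 st [ 0.3 90.6] tip 33.4 F [-0.6 -0.   0.2] op 0.6
(1, -130, 34, 90) [-0.2206, 0.0024, -0.0005] [-0.002, 0.0, -0.007]
```

Call:
carry_out(steps=[-0.015, 0, 0, 0, 0, -0.007, 0.6, -0.027, 0, 0, 0, 0, -0.007, 0.6, -0.038, 0.001, 0, 0, 0, -0.007, 0.6, -0.049, 0.001, 0, 0, 0, -0.007, 0.6, -0.06, 0.001, 0, 0, 0, -0.007, 0.6, -0.071, 0.001, 0, 0, 0, -0.007, 0.6, -0.082, 0.001, 0, 0, 0, -0.007, 0.6, -0.093, 0.001, 0, 0, 0, -0.007, 0.6, -0.104, 0.001, 0, 0, 0, -0.007, 0.6, -0.115, 0.001, 0, 0, 0, -0.007, 0.6, -0.126, 0.002, 0, 0, 0, -0.007, 0.6, -0.137, 0.002, 0, 0, 0, -0.007, 0.6, -0.148, 0.002, 0, 0, 0, -0.007, 0.6, -0.159, 0.002, 0, 0, 0, -0.007, 0.6, -0.17, 0.002, 0, 0, 0, -0.007, 0.6, -0.181, 0.002, 0, 0, 0, -0.007, 0.6, -0.192, 0.002, 0, 0, 0, -0.007, 0.6, -0.203, 0.002, 0, 0, 0, -0.007, 0.6, -0.212, 0.002, 0, 0, 0, -0.007, 0.6, -0.216, 0.002, 0, 0, 0, -0.007, 0.6])

```text
time_s: 22.2
eef_pos: [0.5733, -0.1036, 0.1068]
eef_rot: [-0.0, 0.766, 0.643, -0.0]
wrist_force: [0.6, 1.7, -1.1]
opening: 0.603
grasp_force: 0.9
```

```bash
python3 -c "
from h import *
plan((1,-100,34,90),(1,-100,110,90),(-180,-60,150,90))"
```

```text
t 22.2 st [   1.6 -126. ] tip 33.8 F [ 0.6  1.7 -1.1] op 0.6
(1, -100, 34, 90) [0.026, -0.0006, -0.0002] [-0.0, 0.0, -0.001]
(1, -100, 110, 90) [0.026, -0.0006, -0.0762] [-0.0, 0.0, -0.001]
(-180, -60, 150, 90) [0.0659, -0.1817, -0.1162] [-0.0, 0.0, -0.001]
```

Retreat, rise and clear the view.

Call:
carry_out(steps=[0.026, 0, 0, 0, 0, 0, 0.6, 0.026, 0, -0.04, 0, 0, 0, 0.6, 0.026, 0, -0.08, 0, 0, 0, 0.6, 0.06, -0.18, -0.12, 0, 0, 0, 0.6, 0.06, -0.18, -0.12, 0, 0, 0, 0.6, 0.06, -0.18, -0.12, 0, 0, 0, 0.6, 0.06, -0.18, -0.12, 0, 0, 0, 0.6, 0.06, -0.18, -0.12, 0, 0, 0, 0.6, 0.06, -0.18, -0.12, 0, 0, 0, 0.6, 0.06, -0.18, -0.12, 0, 0, 0, 0.6])

```text
time_s: 23.2
eef_pos: [0.4077, -0.013, 0.2274]
eef_rot: [0.001, 0.766, 0.643, 0.0]
wrist_force: [-0.4, 0.1, 0.2]
opening: 0.601
grasp_force: 0.0
```

```bash
python3 -c "
from h import *
im=snap('scene');t=snap('top')
a=cv2.resize(im[130:300,170:410],None,fx=3.3,fy=3.3,interpolation=cv2.INTER_CUBIC)[:560,:792]
b=t[100:200,200:500];b=cv2.resize(b,(792,264))
cv2.imwrite('pics/c8.png',np.vstack([a[:336],b]))
print(a.shape);cv2.imwrite('pics/s6.png',im)"
```

```text
(560, 792, 3)
```

View pics/c8.png

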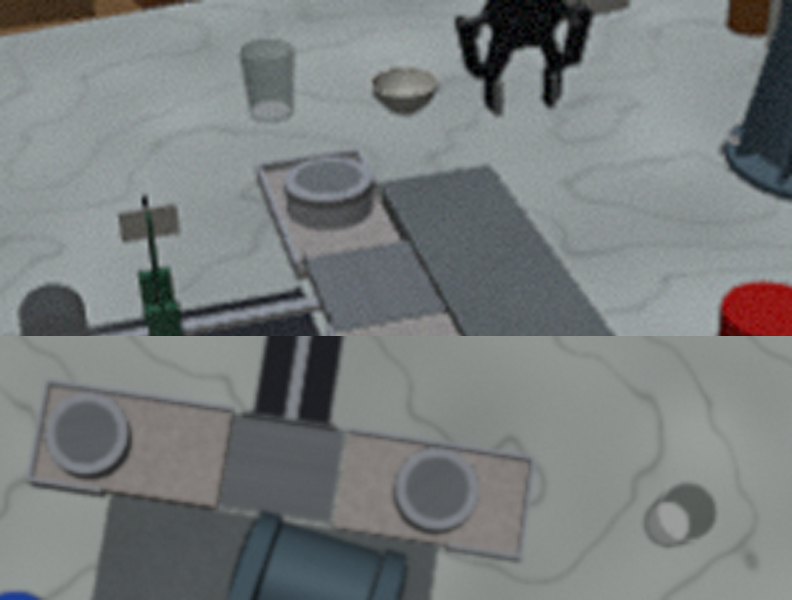

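The final picture shows tin 1 flat on the high shelf at (87,432) and tin 2 flat on the low shelf at (436,489). The pan is empty and up again, the beaker and dish are standing in place, and the robot is clear of everything.

```bash
python3 -c "
from h import *
print(ctrl.hand_in())"
```

```text
the job is handed in; nothing more can be done
None
```

I weighed both tins and handed the job in at about 23 s: the right-hand tin left the pan up and is on the high shelf, the left-hand tin made it sink and is on the low shelf; both lie flat, the beaker and dish stand where they were, and the bottle, outside my last picture, was never approached.

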